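# Line up the gear ring under the punch and hold the index plunger out

## Robot

A 6-joint arm with a two-finger parallel gripper is mounted at the origin on the work surface. World frame = base frame: x ahead of the robot, y to its left, z up, the work surface at z = 0. Lengths are in m, angles in degrees, forces in N, time in s.
With the tool pointing down it reaches from about 0.375 to 0.9 m from the base axis. Payload 3.1 kg.
Tool frame: the origin (TCP) lies on the centre line of the jaws, within the pads' length; the fingertips stand 17 mm ahead of it and the grasp point (between the pads) lies 2 mm behind it; z points along the fingers, y is the line along which they close (so a half turn about z gives the same grasp; the last joint's range is limited). The gripper opens to 87 mm and grips with 3 to 60 N. Pads are 19 mm wide; open, the fingers measure 117 mm over their backs; the gripper's body (75 mm by 190 mm) begins 51 mm behind the grasp point.
Start: joints at [52.855, 30.224, 82.088, -0, 67.689, -10.227], TCP at [0.283, 0.557, 0.24] pointing down, gripper open.
Joint ranges: [-176.69, 176.69], [-43.24, 126.21], [12.49, 139.97], [-82, 262], [0, 151.66], [-163.58, 163.58]. Speed limits (degrees/s): [159.86, 159.86, 180, 180, 180, 180].

## Interface

Orientations are given as a 3x3 rotation matrix whose columns are the frame's x, y, z axes.
In Python, from rig import bot, imaging, finder gives the robot as it stands. The module is installed in compiled form; this text tells all that it offers.
- The arm moves only by the tool play_rows, never from a script. Its argument "motion" is a list that holds one entry, the list of rows, each a list of 6 numbers: the shift along the tool's x, y, z in m, then the turn, a rotation vector about the tool's x, y, z in degrees. In form: [[[dx, dy, dz, wx, wy, wz], ...]]. A call has 1 to 8 rows; each row is the pose to reach, as a shift and turn from the pose commanded when the call began, along the tool's axes at that moment; what a row does not reach only later rows make up. A row lasts 1/12 s, in which the tool goes at most 41.7 mm and 7.16 degrees, less where a joint would pass 70% of its speed; a pose out of reach is approached as far as the arm can. A call with a gripper value outside its range is refused whole. "fingers" is the finger opening in m, from 0 to 0.087, set as the call begins (left out, the last holds). The fingers move at their own pace and stop on an object; the grip force is fixed at half the most. Time passes only in rows, so rows that repeat a pose let the fingers close. It gives the time, the measured TCP pose, the force, the opening and the grip force at its end, in the units of the state.
- bot.read_state(): the state, without advancing time (a new reading comes with each control period).
- imaging.capture(name): name is "side" or "top"; returns a dict with "frame" (384x512x3 uint8, red, green, blue), "camera_matrix" (3x3 intrinsics, pixels), "R" (3x3) and "t" (3): a world point X has camera coordinates R X + t. Camera axes: x right, y down, z forward; pixel columns grow to the right and rows downward; lengths in m; the calibration is good to about 2 mm. A picture is of the moment at which its call begins. There is no depth.
- bot.hand_in(): hands the job in; it is judged then, once.
Trained networks look in the newest picture that a camera, given by its name, has taken for a name from the list of things; names that differ only in an ending like _2 or _b are one class to them, and where a whole thing is asked for, a point or a joint stands for the part that bears it (a point fixed in the world has none). Each returns a list of dicts, best first, with "confidence" (0 to 1); they miss things now and then, are a little off and sometimes report something else, mostly with a low value. They report only what shows in the picture. A call takes as long as a camera call. They do not tell look-alikes from the thing itself.
- finder.recognise(camera, name): "at" ([x, y, z] in m, in world coordinates, good to about 4 mm: the middle of the surface that is visible of it).
- finder.outline_of(camera, name): "pixels" (384x512 bool, what is visible of it).
The state is a dict: "time_s": time; "joint_positions": joint angles; "qvel": joint speeds; "tau": joint torques, N m; "position": TCP position; "tcp_rot": TCP orientation; "force": force on the tool from outside, world axes, zero at the start; "moment": the same for the moment, N m; "opening": opening from 0.0 (shut) to 1.0 (fully open); "grasp_force": force on a finger pad.
Only numpy, scipy, OpenCV 4.12 (cv2) and the standard library are available. Lean on these libraries where they do the work, as an engineer would, in place of code of your own. Each camera call takes 0.05 s, during which the arm holds its last target. There are 200 camera calls.

## Task

Slide the carriage of the indexing fixture until the red dot on its gear ring sits right under the punch tip, leaving the index plunger seated until then. Then pull the yellow-knobbed index plunger up as far as it goes and keep it there in the fingers, the dot still under the tip, so that the index disc is free: finish while holding it, do not let go. Leave the loose things on the bench where they are.

Things in the scene. Friction and masses are not known exactly. Their poses are not given: they have to be found in the camera images.
- fixture: Indexing fixture fixed to the bench: green bed with two steel rails, 18 mm high, from x = -142 to +118 mm and y = -200 to +200 mm about its origin, which lies on the bench surface. y runs along the rails (the slide direction), x across them, away from the robot (turned by at most 0.25 rad). The carriage on the rails carries the index disc, gear ring, black handle and plunger.
- carriage (a joint): Slide of the carriage along the rails (m), -0.085 to 0.085 at its end stops, growing towards the fixture's +y; about 4 N of friction, stays where left. Aluminium plate 215 x 200 mm, top 45 mm above the bench; on it a steel index disc (160 mm across, 12 seat holes, top at 55 mm), a brass toothed gear ring (93 mm across, top at 72 mm) and a dark plunger bracket (top at 85 mm).
- dot (a point): Centre of the red dot, 9 mm across, on the top face of the gear ring, 73 mm above the bench; it rides with the carriage, 35 mm to the fixture's +x of the carriage's middle. It is in line with the punch tip in the fixture's x, so sliding the carriage alone brings it under the tip.
- punch_tip (a point): Point of the fixed steel punch, facing down, 84 mm above the bench (12 mm above the ring). It hangs below the middle of a dark round head (28 mm across, 145 to 210 mm high) on a green arm (22 mm wide, up to 198 mm high) from a steel column (30 mm across, 255 mm high) that stands 130 mm to the fixture's +x of the tip.
- handle (a point): Middle of the carriage's black upright push handle, a round knob 26 mm across and 32 mm high (85 to 117 mm above the bench) on a 12 mm steel stem; it rides with the carriage, at x = -103 mm, y = +75 mm from the carriage's middle. It may be gripped from above or pushed.
- pull_knob: Yellow pull knob of the index plunger, 28 mm across, 22 mm high; origin at its middle, 117 mm above the bench when seated; z up. It rides with the carriage, at x = -66 mm, y = -30 mm from the carriage's middle. Below it a 13 mm steel neck (16 mm free when seated) and a 20 mm brass bushing on the dark bracket.
- plunger (a joint): Lift of the index plunger (m): 0 seated, its pin 10 mm deep in a hole of the index disc; 0.016 fully up at its stop. A spring pulls it down: about 6 N at 0, 12 N at the top. Let go, it snaps back.
- spare_ring: Loose spare brass ring, 84 mm across, 16 mm high, flat on the bench beside the fixture; origin at the centre of its underside. Leave alone.
- lacquer_jar: Loose jar of marking lacquer with a blue cap, 56 mm across, 70 mm high, on the bench beside the fixture; origin at the centre of its underside. Leave alone.
- driver: Loose screwdriver lying in front of the fixture, on the robot's side; origin about at its middle. Leave alone.
There are look-alikes about, which are no part of the job. What is shaped like the part that bears punch_tip but brown or orange is not meant.

How it is judged:
By the outcome, as a careful person would: the job done as asked, in the order asked, and still so for the second after the job is handed in, while the arm keeps its last pose, push and grip.
It also fails if it takes over 45 s, if anything falls off the work surface, if the arm or the gripper's body presses on something with over 40 N, if the wrist force passes 120 N, or if a joint passes its speed limit or range.

## Working session

There is one attempt and no reset: what is moved stays moved. The work goes in short steps, Python scripts to look and compute and a tool call to move; the robot and the scene stay as the last step left them, time stands still between calls to the robot, and variables do not carry over. Pictures are saved under pics/ and viewed, at most 10 in all, crops included, and the job is handed in when it is done.

Besides the shell and the picture viewer there is one more tool, called after ">>>" by a JSON object that holds its "api" and its "payload". play_rows: Moves the arm, as the interface text tells. Its arguments: {"type":"object","properties":{"motion":{"type":"array"},"fingers":{"type":"number"}},"required":["motion"]}

```bash
mkdir -p pics; cat > h.py <<'E'
import numpy as np, cv2
from rig import bot, imaging, finder
def ray(c,u,v,z):
    K,R,t=map(np.array,(c["camera_matrix"],c["R"],c["t"]))
    d=R.T@np.linalg.inv(K)@[u,v,1]; o=-R.T@t
    return o+d*(z-o[2])/d[2]
def pix(c,X):
    p=np.array(c["camera_matrix"])@(np.array(c["R"])@X+c["t"]); return p[:2]/p[2]
def save(c,n,box=None,f=1):
    im=c["frame"][...,::-1]
    if box: im=im[box[1]:box[3],box[0]:box[2]]
    cv2.imwrite(f"pics/{n}.png",cv2.resize(im,None,fx=f,fy=f,interpolation=cv2.INTER_CUBIC))
E
python3 - <<'E'
from h import *
s=bot.read_state(); print(s["time_s"],s["position"],np.round(s["tcp_rot"],3).tolist(),s["opening"])
for n in("top","side"):
    c=imaging.capture(n); save(c,n+"0",f=1.5)
    print(n,"cam at",np.round(-np.array(c["R"]).T@c["t"],3))
    for k in("fixture","carriage","dot","punch_tip","handle","pull_knob","plunger","spare_ring","lacquer_jar","driver"):
        print(k,[(np.round(d["at"],3).tolist(),round(d["confidence"],2),np.round(pix(c,d["at"])).tolist()) for d in finder.recognise(n,k)[:3]])
E
```

```text
0.0 [0.28249523 0.55673901 0.23856625] [[-0.892, 0.453, -0.001], [0.453, 0.892, -0.002], [0.0, -0.002, -1.0]] 0.9995907097011916
top cam at [0.386 0.008 1.024]
fixture [([0.582, 0.067, 0.029], 0.55, [236.0, 176.0])]
carriage []
dot [([0.571, 0.021, 0.059], 0.69, [253.0, 178.0])]
punch_tip [([0.348, -0.212, 0.2], 0.83, [355.0, 266.0]), ([0.656, -0.335, 0.188], 0.63, [402.0, 135.0])]
handle [([0.568, 0.014, 0.051], 0.63, [255.0, 180.0])]
pull_knob []
plunger [([0.525, -0.003, 0.133], 0.63, [262.0, 191.0])]
spare_ring [([0.505, -0.179, 0.019], 0.76, [324.0, 205.0])]
lacquer_jar [([0.542, 0.346, 0.071], 0.81, [131.0, 187.0])]
driver [([0.403, 0.059, 0.021], 0.8, [238.0, 241.0])]
side cam at [-0.069 -0.736  1.066]
fixture [([0.576, 0.022, 0.033], 0.66, [291.0, 200.0])]
carriage [([0.557, -0.009, 0.049], 0.84, [292.0, 205.0])]
dot [([0.556, -0.002, 0.051], 0.91, [290.0, 203.0])]
punch_tip [([0.663, -0.35, 0.173], 0.93, [420.0, 233.0]), ([0.752, 0.046, 0.168], 0.62, [334.0, 136.0]), ([0.352, -0.237, 0.176], 0.6, [287.0, 266.0])]
handle [([0.559, -0.011, 0.054], 0.8, [293.0, 204.0]), ([0.398, 0.052, 0.02], 0.59, [235.0, 224.0])]
pull_knob [([0.522, -0.005, 0.128], 0.63, [282.0, 190.0])]
plunger [([0.521, -0.009, 0.129], 0.54, [283.0, 191.0])]
spare_ring [([0.506, -0.182, 0.02], 0.9, [318.0, 259.0])]
lacquer_jar [([0.539, 0.338, 0.04], 0.6, [221.0, 147.0]), ([0.574, 0.022, 0.034], 0.55, [290.0, 200.0])]
driver [([0.398, 0.052, 0.019], 0.7, [234.0, 225.0])]
```

View pics/top0.png

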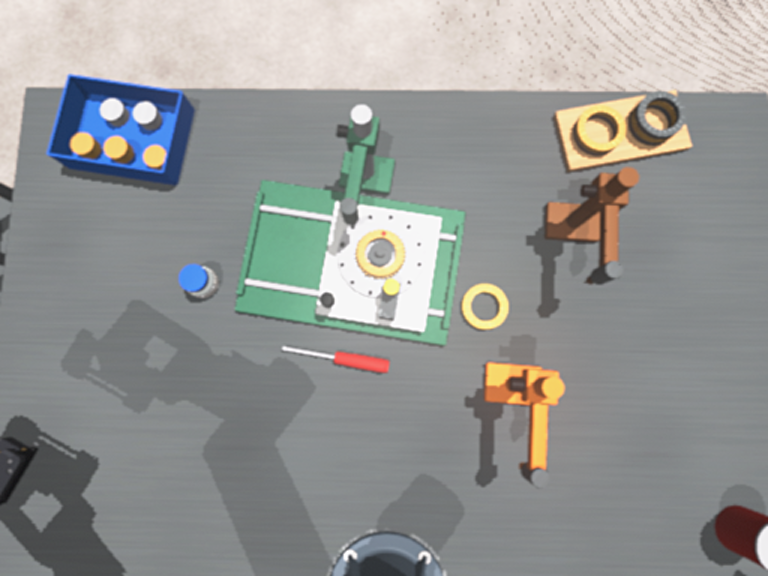

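View pics/side0.png

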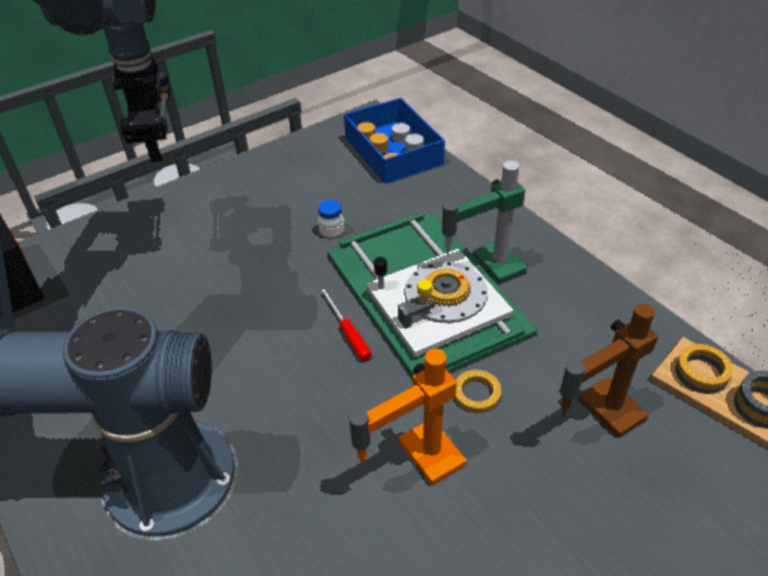

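Candidates for the punch (full-size top pixels): the green arm's dark head at about (233,140), the brown one at (409,180) and the orange one at (360,318). The green one is meant. The red dot is at about (256,155), the yellow knob at (261,191) and the black handle at (218,200). Next I'll check with a close crop and measure.

```bash
python3 - <<'E'
from h import *
from scipy import ndimage as nd
a=imaging.capture("top"); b=imaging.capture("side")
ia=cv2.resize(a["frame"][110:240,150:320],None,fx=4.4,fy=4.4,interpolation=cv2.INTER_CUBIC)[:300*2]
cv2.imwrite("pics/ca.png",ia[...,::-1])
save(b,"cb",(210,95,365,250),3.8)
for n,c,box in(("top",a,(150,110,320,230)),("side",b,(210,95,365,235))):
    f=c["frame"][box[1]:box[3],box[0]:box[2]]; h=cv2.cvtColor(f,cv2.COLOR_RGB2HSV).astype(int)
    H,S,V=h[...,0],h[...,1],h[...,2]
    for k,m,z in(("red",((H<6)|(H>172))&(S>150)&(V>90),.073),("yellow",(H>25)&(H<33)&(S>150)&(V>110),.122),("black",V<45,.101)):
        L,q=nd.label(m)
        for i in range(1,q+1):
            A=(L==i).sum()
            if A<3: continue
            y,x=nd.center_of_mass(L==i); x+=box[0];y+=box[1]
            print(n,k,A,round(x,1),round(y,1),np.round(ray(c,x,y,z),4))
E
```

```text
side red 214 235.4 224.0 [0.3769 0.012  0.073 ]
side yellow 55 282.9 189.8 [ 0.5276 -0.0013  0.122 ]
side black 4 329.8 121.2 [0.8547 0.1696 0.101 ]
side black 21 333.3 136.0 [0.8126 0.1062 0.101 ]
side black 112 298.7 148.2 [0.6896 0.1265 0.101 ]
side black 10 317.5 171.3 [0.6671 0.0139 0.101 ]
side black 81 253.3 177.5 [0.5044 0.1055 0.101 ]
side black 22 324.3 179.0 [ 0.6611 -0.0224  0.101 ]
side black 10 330.9 186.1 [ 0.6567 -0.055   0.101 ]
side black 38 269.0 212.7 [ 0.458  -0.0305  0.101 ]
```

View pics/ca.png

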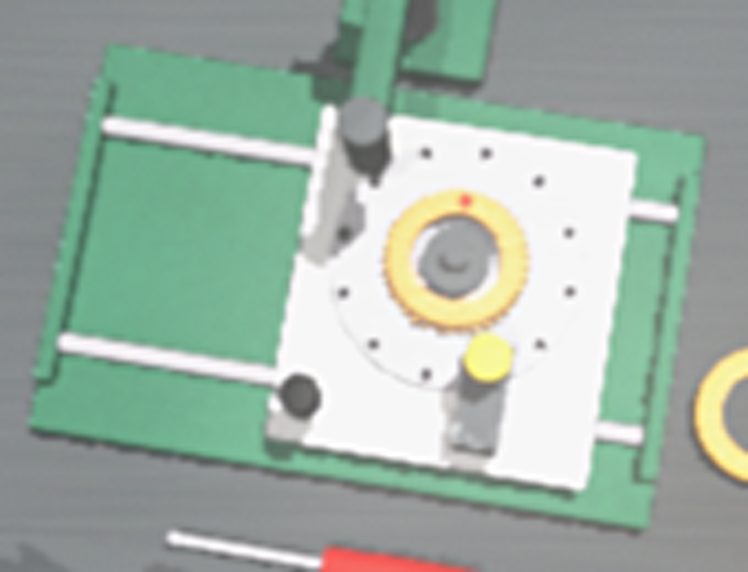

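View pics/cb.png

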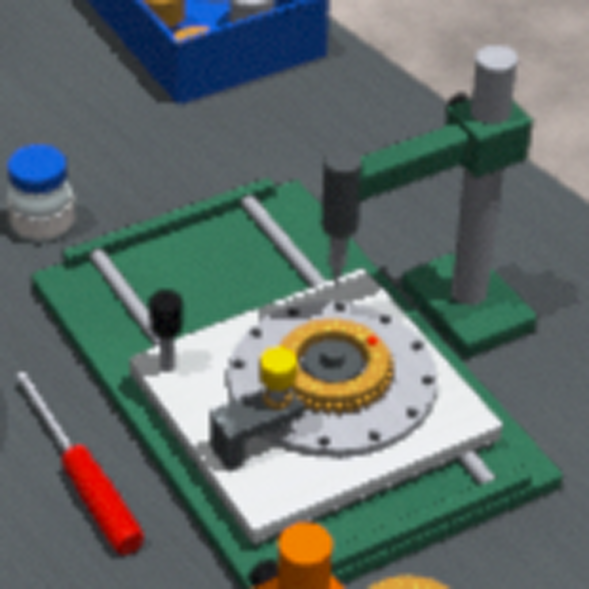

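The crops confirm the choice: the dark head with its steel tip on the green arm. In the top crop the dot is at (465,201), the head top at (365,122), the knob at (489,357) and the handle at (300,396). In the side crop the tip is at (338,273) and the dot at (372,341). Now I'll fit the model to these points.

```bash
cat > fit.py <<'E'
from h import *
from scipy.optimize import least_squares
a=imaging.capture("top"); b=imaging.capture("side")
T=lambda x,y:((x+.5)/4.4-.5+150,(y+.5)/4.4-.5+110)
S=lambda x,y:((x+.5)/3.8-.5+210,(y+.5)/3.8-.5+95)
# kind, x,y,z, cam, px
O=[("c",.035,0,.073,a,T(465,201)),("c",-.066,-.03,.128,a,T(489,355)),("c",-.103,.075,.117,a,T(300,394)),
("c",.035,0,.073,b,S(372,341)),("c",-.066,-.03,.128,b,S(280,354)),("c",-.103,.075,.117,b,S(166,298)),
("p",0,0,.210,a,T(365,118)),("p",0,0,.084,a,T(376,182)),("p",0,0,.084,b,S(338,275)),("p",.13,0,.255,b,S(497,55)),
("f",.118,.2,.018,a,T(108,45)),("f",.118,-.2,.018,a,T(705,138)),("f",-.142,-.2,.018,a,T(647,523)),("f",-.142,.2,.018,a,T(32,428))]
def W(p,o):
    ox,oy,th,s,yt,cx=p; k,x,y,z=o[:4]
    if k=="c": x+=cx; y+=s
    if k=="p": x+=cx+.035; y+=yt
    c,n=np.cos(th),np.sin(th); return np.array([ox+c*x-n*y,oy+n*x+c*y,z])
r=lambda p:np.concatenate([pix(o[4],W(p,o))-o[5] for o in O])
q=least_squares(r,[.57,.03,-.1,0,.06,0],loss="soft_l1"); p=q.x
print(np.round(p,4),"theta deg",np.degrees(p[2]),"shift",p[4]-p[3]); print(np.round(r(p).reshape(-1,2),1).tolist())
for i,n in((0,"dot"),(1,"knob"),(2,"handle"),(6,"tip")): print(n,np.round(W(p,O[i]),4))
E
python3 fit.py
```

```text
[ 6.050e-01  7.290e-02 -1.464e-01 -5.470e-02  4.000e-04  5.000e-04] theta deg -8.385607997389723 shift 0.05514789843651106
[[0.4, -0.1], [0.3, -0.1], [-0.1, -0.5], [0.3, -1.0], [-0.3, 0.4], [-0.1, -0.5], [-0.4, 0.3], [0.2, -0.0], [-0.5, 2.4], [-0.1, -0.2], [-0.4, -0.6], [0.5, -0.9], [0.8, 1.5], [-0.9, 0.2]]
dot [0.6321 0.0136 0.073 ]
knob [ 0.5278 -0.0014  0.128 ]
handle [0.5065 0.1079 0.117 ]
tip [0.6401 0.0682 0.21  ]
```

Fit residuals are small: the carriage needs +55 mm along (0.146, 0.989). Moving above the handle with the jaws closing along the rails.

>>> {"api": "play_rows", "payload": {"motion": [[[-0.1,-0.075,0.015,0,0,-6],[-0.2,-0.15,0.03,0,0,-12],[-0.3,-0.22,0.05,0,0,-18.5],[-0.403,-0.299,0.06,0,0,-18.5],[-0.403,-0.299,0.06,0,0,-18.5],[-0.403,-0.299,0.06,0,0,-18.5],[-0.403,-0.299,0.06,0,0,-18.5],[-0.403,-0.299,0.06,0,0,-18.5]]], "fingers": 0.07}}

```text
time_s: 1.97
position: [0.4312, 0.2597, 0.1997]
tcp_rot: [[-0.989, 0.146, 0.001], [0.146, 0.989, 0.0], [-0.001, 0.0, -1.0]]
force: [0.2, 0.7, 0.1]
opening: 0.802
grasp_force: 0.0
```

```bash
cat >> h.py <<'E'
def goto(x,y,z,yaw=81.6):
    s=bot.read_state(); R=np.array(s["tcp_rot"])
    c,n=np.cos(np.radians(yaw)),np.sin(np.radians(yaw))
    Rt=np.array([[-n,c,0],[c,n,0],[0,0,-1.]])
    w=cv2.Rodrigues(R.T@Rt)[0].ravel()
    print(round(s["time_s"],2),"at",np.round(s["position"],4),"F",np.round(s["force"],1),"open",round(s["opening"]*.087,4),"grip",round(s["grasp_force"],1),"\nmove",np.round(R.T@(np.array([x,y,z])-s["position"]),4).tolist(),np.degrees(w).round(2).tolist())
E
python3 -c "
from h import *
goto(.5065,.1079,.18)"
```

```text
1.97 at [0.4312 0.2597 0.1997] F [0.2 0.7 0.1] open 0.0698 grip 0.0 
move [-0.0967, -0.1391, 0.0198] [0.02, 0.04, 0.0]
```

>>> {"api": "play_rows", "payload": {"motion": [[[-0.024,-0.035,0.005,0,0,0],[-0.048,-0.07,0.01,0,0,0],[-0.072,-0.104,0.015,0,0,0],[-0.097,-0.139,0.02,0,0,0],[-0.097,-0.139,0.02,0,0,0],[-0.097,-0.139,0.02,0,0,0],[-0.097,-0.139,0.02,0,0,0]]]}}

```text
time_s: 2.55
position: [0.5057, 0.1096, 0.1795]
tcp_rot: [[-0.989, 0.148, -0.001], [0.148, 0.989, 0.001], [0.001, 0.0, -1.0]]
force: [-0.8, 0.1, 0.6]
opening: 0.805
grasp_force: 0.0
```

```bash
python3 -c "
from h import *
goto(.5065,.1079,.101)
save(imaging.capture('side'),'s1',(190,75,390,225),3.8)"
```

```text
2.55 at [0.5057 0.1096 0.1795] F [-0.8  0.1  0.6] open 0.07 grip 0.0 
move [-0.0011, -0.0016, 0.0785] [0.02, -0.07, -0.1]
```

View pics/s1.png

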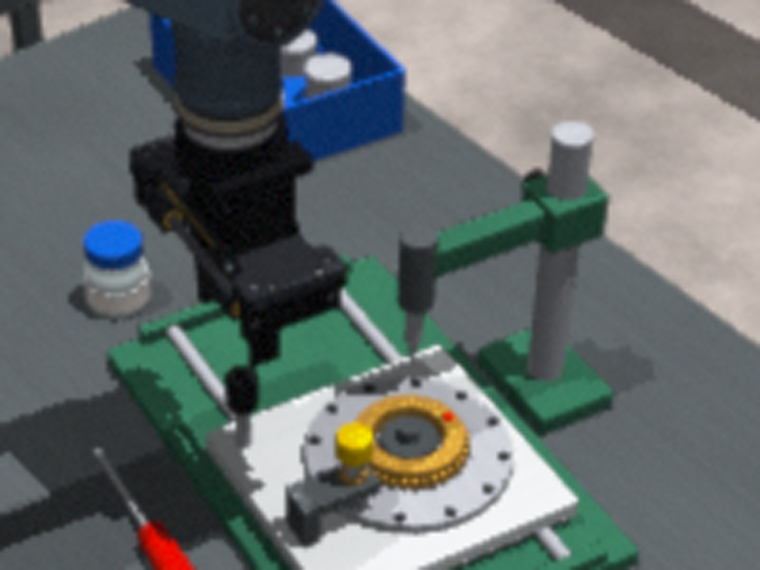

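The gripper is above and astride the black handle (crop 242,390). Descending and closing.

>>> {"api": "play_rows", "payload": {"motion": [[[-0.001,-0.0015,0.025,0,0,0],[-0.001,-0.0015,0.05,0,0,0],[-0.001,-0.0015,0.07,0,0,0],[-0.001,-0.0015,0.078,0,0,0],[-0.001,-0.0015,0.078,0,0,0],[-0.001,-0.0015,0.078,0,0,0]]]}}

```text
time_s: 3.1
position: [0.5065, 0.1092, 0.1019]
tcp_rot: [[-0.99, 0.144, -0.0], [0.144, 0.99, 0.0], [0.0, 0.0, -1.0]]
force: [0.5, 0.3, -1.0]
opening: 0.805
grasp_force: 0.0
```

>>> {"api": "play_rows", "payload": {"motion": [[[0,0,0,0,0,0],[0,0,0,0,0,0],[0,0,0,0,0,0],[0,0,0,0,0,0],[0,0,0,0,0,0],[0,0,0,0,0,0],[0,0,0,0,0,0],[0,0,0,0,0,0]]], "fingers": 0.0}}

```text
time_s: 3.77
position: [0.5069, 0.1081, 0.1017]
tcp_rot: [[-0.989, 0.147, 0.0], [0.147, 0.989, 0.0], [-0.0, 0.0, -1.0]]
force: [-0.4, -1.4, 0.6]
opening: 0.292
grasp_force: 30.1
```

>>> {"api": "play_rows", "payload": {"motion": [[[0,0.006,0,0,0,0],[0,0.015,0,0,0,0],[0,0.026,0,0,0,0],[0,0.037,0,0,0,0],[0,0.046,0,0,0,0],[0,0.052,0,0,0,0],[0,0.055,0,0,0,0],[0,0.055,0,0,0,0]]]}}

```text
time_s: 4.43
position: [0.5152, 0.1632, 0.1017]
tcp_rot: [[-0.989, 0.146, 0.001], [0.146, 0.989, 0.001], [-0.001, 0.001, -1.0]]
force: [-0.3, 0.4, 0.9]
opening: 0.29
grasp_force: 30.0
```

>>> {"api": "play_rows", "payload": {"motion": [[[0,0,0,0,0,0],[0,0,0,0,0,0]]]}}

```text
time_s: 4.6
position: [0.5152, 0.1632, 0.1017]
tcp_rot: [[-0.989, 0.147, 0.001], [0.147, 0.989, 0.002], [-0.001, 0.002, -1.0]]
force: [2.2, 3.6, 0.6]
opening: 0.288
grasp_force: 30.0
```

```bash
python3 -c "
from h import *
goto(.5065,.1079,.101)
a=imaging.capture('side');b=imaging.capture('top')
def crop(c,u,v,f,w=22,h=18): return cv2.resize(c['frame'][v-h:v+h,u-w:u+w,::-1],None,fx=f,fy=f,interpolation=cv2.INTER_CUBIC)
u,v=map(int,pix(a,[.640,.068,.079]));print('side org',u-22,v-18, pix(a,[.6401,.0682,.073]),pix(a,[.6401,.0682,.084]))
x,y=map(int,pix(b,[.640,.068,.079]));print('top org',x-22,y-18, pix(b,[.6401,.0682,.073]),pix(b,[.6401,.0682,.084]))
cv2.imwrite('pics/t.png',np.hstack([crop(a,u,v,9),crop(b,x,y,9)]))"
```

```text
4.6 at [0.5152 0.1632 0.1017] F [2.2 3.6 0.6] open 0.025 grip 30.0 
move [0.0005, -0.056, 0.0006] [0.1, 0.04, -0.07]
side org 276 152 [297.96001961 172.09201165] [298.09935323 169.35965113]
top org 213 133 [235.52866504 152.05172068] [235.29062559 150.97812636]
```

View pics/t.png

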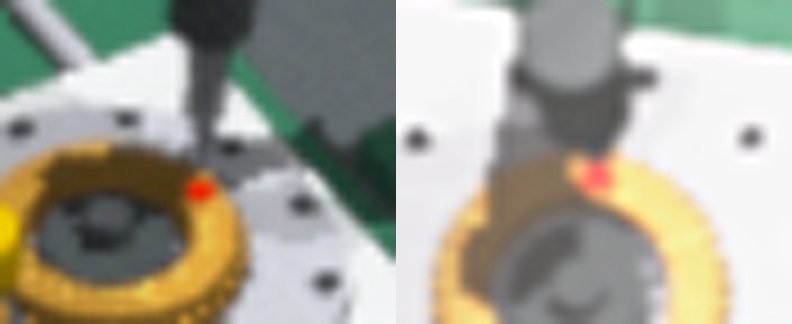

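Side view: tip end at crop (203,158), dot at (201,189). Top view: dot at (598,177), close under the cone. I'll measure both more finely with weighted centroids.

```bash
python3 - <<'E'
from h import *
for n in("side","top"):
    c=imaging.capture(n); f=c["frame"].astype(float)
    u0,v0=pix(c,[.6401,.0682,.073]).astype(int)
    print(n,"pred dot-if-done",pix(c,[.6401,.0682,.073]).round(2),"px/mm slide",((pix(c,[.6401+.00146,.0682+.00989,.073])-pix(c,[.6401,.0682,.073]))/10).round(3))
    yy,xx=np.mgrid[v0-6:v0+8,u0-8:u0+8]; g=f[v0-6:v0+8,u0-8:u0+8]
    w=np.clip((g[...,0]-g[...,1])/(g[...,0]+1)-.55,0,None)
    if n=="top": w=np.clip((g[...,2]-g[...,1])/(g[...,0]+1)+.05,0,None)*(g[...,0]>150)*((g[...,0]-g[...,1])/(g[...,0]+1)>.35)
    x,y=(w*xx).sum()/w.sum(),(w*yy).sum()/w.sum()
    print("red",round(x,2),round(y,2),ray(c,x,y,.073).round(4),w.sum().round(2))
    gray=f.mean(2)
    for v in range(v0-24,v0+3,2 if n=="side" else 2):
        r=gray[v,u0-9:u0+10]; print(v,u0-9,r.astype(int).tolist())
E
```

```text
side pred dot-if-done [297.96 172.09] px/mm slide [-0.173 -0.2  ]
red 297.71 172.66 [0.6379 0.0668 0.073 ] 0.99
148 288 [99, 100, 99, 97, 98, 95, 72, 42, 41, 39, 36, 39, 42, 42, 45, 49, 62, 94, 102]
150 288 [100, 101, 99, 99, 98, 96, 78, 46, 40, 41, 37, 40, 40, 44, 44, 50, 78, 106, 108]
152 288 [99, 99, 98, 96, 100, 96, 79, 44, 37, 38, 40, 42, 42, 41, 42, 52, 75, 103, 105]
154 288 [98, 100, 101, 97, 96, 95, 77, 43, 34, 38, 40, 40, 39, 43, 45, 57, 88, 106, 107]
156 288 [99, 102, 105, 121, 140, 189, 226, 188, 113, 51, 38, 40, 43, 44, 61, 84, 103, 106, 107]
158 288 [189, 232, 236, 241, 243, 243, 243, 239, 201, 94, 65, 66, 66, 75, 95, 96, 104, 106, 107]
160 288 [243, 243, 243, 243, 244, 243, 243, 239, 204, 100, 74, 72, 74, 97, 98, 96, 97, 100, 105]
162 288 [243, 242, 242, 241, 241, 241, 241, 236, 173, 92, 73, 76, 110, 187, 222, 140, 99, 96, 99]
164 288 [161, 134, 135, 170, 217, 225, 226, 221, 161, 93, 79, 88, 135, 220, 240, 235, 200, 122, 94]
166 288 [171, 154, 136, 173, 209, 211, 212, 210, 202, 141, 86, 111, 200, 223, 226, 237, 236, 220, 126]
168 288 [97, 92, 89, 95, 113, 121, 155, 174,
[... 1158 characters left out ...]
]
142 226 [99, 86, 92, 105, 123, 135, 139, 137, 124, 108, 92, 87, 94, 115, 129, 154, 216, 237, 238]
144 226 [155, 145, 119, 92, 86, 87, 88, 88, 90, 89, 89, 87, 116, 197, 241, 241, 240, 238, 239]
146 226 [150, 153, 139, 108, 91, 89, 91, 91, 91, 89, 87, 91, 136, 213, 240, 240, 239, 240, 242]
148 226 [125, 127, 125, 117, 105, 94, 90, 91, 89, 87, 98, 150, 218, 238, 239, 240, 243, 245, 246]
150 226 [123, 122, 120, 116, 115, 117, 135, 145, 127, 120, 149, 191, 224, 235, 234, 243, 247, 246, 246]
152 226 [112, 111, 111, 112, 111, 121, 157, 181, 168, 153, 163, 191, 207, 207, 207, 214, 224, 234, 244]
154 226 [111, 113, 113, 112, 111, 109, 110, 124, 155, 175, 190, 210, 216, 212, 210, 208, 210, 215, 218]
```

Both cameras (tip and dot in the same picture) put the dot about 1 mm too far, and the measured travel agrees: 55.7 mm against the 55.1 mm wanted. Backing off 1 mm.

>>> {"api": "play_rows", "payload": {"motion": [[[0,-0.001,0,0,0,0],[0,-0.001,0,0,0,0],[0,-0.001,0,0,0,0]]]}}

```text
time_s: 5.05
position: [0.515, 0.1615, 0.1017]
tcp_rot: [[-0.989, 0.147, 0.001], [0.147, 0.989, 0.0], [-0.0, 0.0, -1.0]]
force: [0.8, 4.4, -0.4]
opening: 0.291
grasp_force: 30.0
```

```bash
cat > red.py <<'E'
from h import *
for n in("side","top"):
    us=[]
    for i in range(3):
        c=imaging.capture(n); f=c["frame"].astype(float)
        u0,v0=pix(c,[.6401,.0682,.073]).astype(int)
        yy,xx=np.mgrid[v0-6:v0+8,u0-8:u0+8]; g=f[v0-6:v0+8,u0-8:u0+8]
        w=np.clip((g[...,0]-g[...,1])/(g[...,0]+1)-.55,0,None)
        if n=="top": w=np.clip((g[...,2]-g[...,1])/(g[...,0]+1)+.05,0,None)*(g[...,0]>150)*((g[...,0]-g[...,1])/(g[...,0]+1)>.35)
        us.append([(w*xx).sum()/w.sum(),(w*yy).sum()/w.sum()])
    print(n,np.mean(us,0).round(2),"target",{"side":297.9,"top":235.27}[n])
E
python3 red.py; python3 -c "
from h import *
goto(.5065,.1079,.101)"
```

```text
side [297.7  172.94] target 297.9
top [235.4 151.4] target 235.27
5.35 at [0.515  0.1615 0.1017] F [1.9 3.7 0.3] open 0.0251 grip 30.0 
move [0.0005, -0.0542, 0.0007] [0.01, 0.03, -0.03]
```

Release, rise, and go over the knob, expected at about (0.536, 0.052).

>>> {"api": "play_rows", "payload": {"motion": [[[0,0,0,0,0,0],[0,0,0,0,0,0],[0,0,0,0,0,0],[0,0,-0.01,0,0,0],[0,0,-0.035,0,0,0],[0,0,-0.065,0,0,0],[0,0,-0.075,0,0,0],[0,0,-0.075,0,0,0]]], "fingers": 0.06}}

```text
time_s: 6.02
position: [0.5166, 0.1614, 0.1798]
tcp_rot: [[-0.989, 0.146, 0.007], [0.146, 0.989, 0.0], [-0.006, 0.001, -1.0]]
force: [-0.1, -0.3, -0.2]
opening: 0.678
grasp_force: 0.0
```

```bash
python3 -c "
from h import *
goto(.5357,.0521,.165)
c=imaging.capture('side');h=cv2.cvtColor(c['frame'],cv2.COLOR_RGB2HSV).astype(int)
m=(h[...,0]>25)&(h[...,0]<33)&(h[...,1]>150)&(h[...,2]>110); m[:150]=0;m[215:]=0;m[:,:245]=0;m[:,310:]=0
v,u=np.nonzero(m);print(len(u),ray(c,u.mean(),v.mean(),.122))
save(c,'s2',(210,95,365,250),3.8)"; python3 red.py
```

```text
6.02 at [0.5166 0.1614 0.1798] F [-0.1 -0.3 -0.2] open 0.059 grip 0.0 
move [-0.0348, -0.1054, 0.0149] [0.07, 0.37, -0.01]
17 [0.53960331 0.04832317 0.122     ]
side [297.84 173.08] target 297.9
top [235.62 151.62] target 235.27
```

View pics/s2.png

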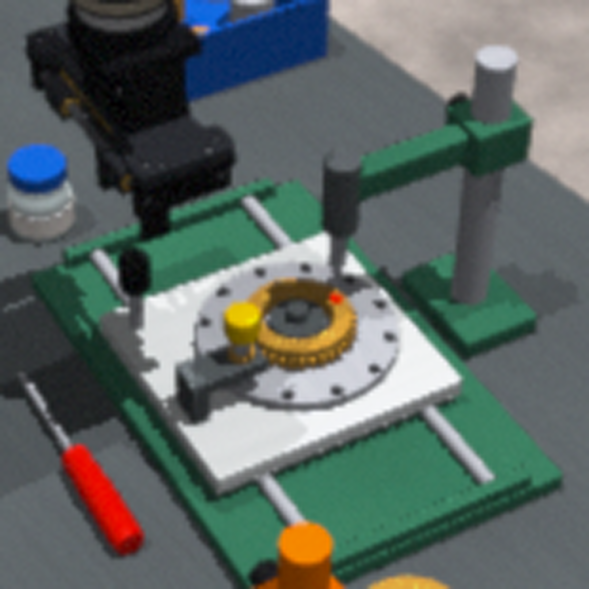

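The dot at crop (336,298) sits right below the tip at (339,278), and the plunger is still seated. Going to the knob.

>>> {"api": "play_rows", "payload": {"motion": [[[-0.01,-0.03,0.004,0,0.37,0],[-0.02,-0.06,0.008,0,0.37,0],[-0.03,-0.09,0.012,0,0.37,0],[-0.035,-0.1055,0.015,0,0.37,0],[-0.035,-0.1055,0.015,0,0.37,0],[-0.035,-0.1055,0.015,0,0.37,0],[-0.035,-0.1055,0.015,0,0.37,0]]]}}

```text
time_s: 6.95
position: [0.5334, 0.0525, 0.1611]
tcp_rot: [[-0.989, 0.147, -0.008], [0.147, 0.989, 0.002], [0.008, 0.0, -1.0]]
force: [0.6, 0.5, -0.7]
opening: 0.69
grasp_force: 0.0
```

```bash
python3 -c "
from h import *
goto(.5357,.0521,.115)
c=imaging.capture('side');save(c,'s3',(230,110,330,210),5.8);print((pix(c,[.5357,.0521,.128])-[230,110]+.5)*5.8)"
```

```text
6.95 at [0.5334 0.0525 0.1611] F [ 0.6  0.5 -0.7] open 0.06 grip 0.0 
move [-0.0027, -0.0001, 0.0461] [0.02, -0.46, -0.03]
[254.41569558 386.98131659]
```

View pics/s3.png

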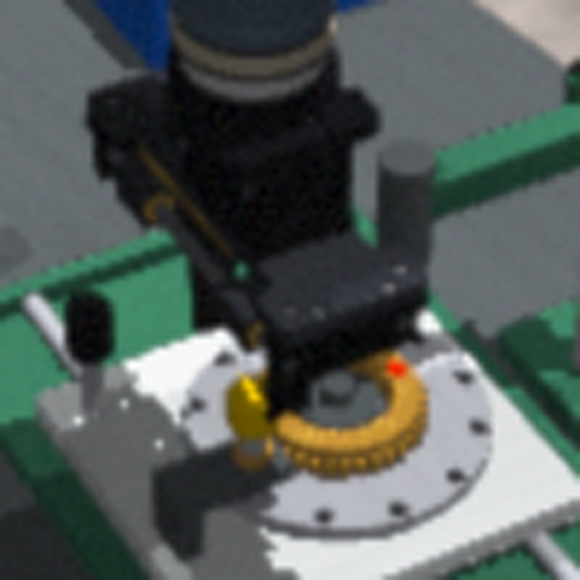

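The knob top (crop 253,385) matches the prediction, and the gripper clears the punch. Descending.

>>> {"api": "play_rows", "payload": {"motion": [[[-0.0025,0,0.01,0,-0.45,0],[-0.0025,0,0.025,0,-0.45,0],[-0.0025,0,0.039,0,-0.45,0],[-0.0025,0,0.045,0,-0.45,0],[-0.0025,0,0.045,0,-0.45,0],[-0.0025,0,0.045,0,-0.45,0]]]}}

```text
time_s: 7.5
position: [0.536, 0.0524, 0.1167]
tcp_rot: [[-0.989, 0.145, 0.001], [0.145, 0.989, -0.0], [-0.001, 0.0, -1.0]]
force: [-0.7, -1.1, 0.2]
opening: 0.689
grasp_force: 0.0
```

```bash
python3 -c "
from h import *
goto(.5357,.0521,.115)"; python3 red.py
```

```text
7.5 at [0.536  0.0524 0.1167] F [-0.7 -1.1  0.2] open 0.0599 grip 0.0 
move [0.0002, -0.0003, 0.0017] [0.0, 0.05, 0.05]
side [nan nan] target 297.9
top [nan nan] target 235.27red.py:10: RuntimeWarning: invalid value encountered in scalar divide
  us.append([(w*xx).sum()/w.sum(),(w*yy).sum()/w.sum()])
```

>>> {"api": "play_rows", "payload": {"motion": [[[0,0,0.0015,0,0,0],[0,0,0.0015,0,0,0],[0,0,0.0015,0,0,0],[0,0,0.0015,0,0,0],[0,0,0.0015,0,0,0],[0,0,0.0015,0,0,0],[0,0,0.0015,0,0,0],[0,0,0.0015,0,0,0]]], "fingers": 0.0}}

```text
time_s: 8.47
position: [0.5362, 0.0518, 0.1151]
tcp_rot: [[-0.989, 0.147, 0.002], [0.147, 0.989, 0.0], [-0.001, 0.0, -1.0]]
force: [-0.0, 1.5, 1.1]
opening: 0.313
grasp_force: 30.0
```

```bash
python3 -c "
from h import *
goto(.5357,.0521,.115)
c=imaging.capture('side'); d=imaging.capture('top')
g=lambda c,u,v,w:cv2.resize(c['frame'][v-w:v+w,u-w:u+w,::-1],(400,400),interpolation=cv2.INTER_CUBIC)
cv2.imwrite('pics/s4.png',np.hstack([g(c,290,165,35),g(d,236,160,35)]))"
```

```text
8.47 at [0.5362 0.0518 0.1151] F [-0.   1.5  1.1] open 0.0273 grip 30.0 
move [0.0005, 0.0002, 0.0001] [0.02, 0.08, -0.03]
```

View pics/s4.png

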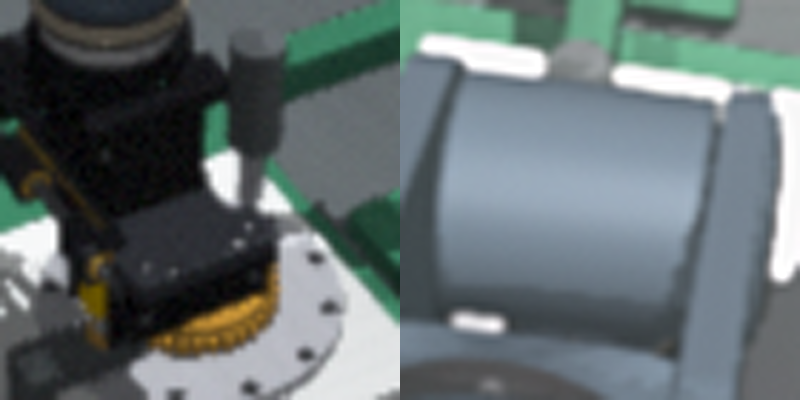

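Knob gripped (27.3 mm) and still seated. Trimming the carriage +0.8 mm, since both estimates say slightly short, then lifting in stages.

>>> {"api": "play_rows", "payload": {"motion": [[[0,0.0008,0,0,0,0],[0,0.0008,0,0,0,0],[0,0.0008,0,0,0,0],[0,0.0008,0,0,0,0]]]}}

```text
time_s: 8.9
position: [0.5362, 0.0519, 0.1151]
tcp_rot: [[-0.989, 0.146, 0.001], [0.146, 0.989, -0.001], [-0.001, -0.001, -1.0]]
force: [-1.1, -3.3, 0.4]
opening: 0.312
grasp_force: 30.0
```

>>> {"api": "play_rows", "payload": {"motion": [[[0,0,-0.003,0,0,0],[0,0,-0.006,0,0,0],[0,0,-0.009,0,0,0],[0,0,-0.012,0,0,0],[0,0,-0.0145,0,0,0],[0,0,-0.0145,0,0,0],[0,0,-0.0145,0,0,0]]]}}

```text
time_s: 9.48
position: [0.5362, 0.0523, 0.1294]
tcp_rot: [[-0.989, 0.146, 0.001], [0.146, 0.989, -0.0], [-0.001, -0.0, -1.0]]
force: [1.2, -4.0, -12.6]
opening: 0.31
grasp_force: 30.0
```

>>> {"api": "play_rows", "payload": {"motion": [[[0,0,-0.001,0,0,0],[0,0,-0.002,0,0,0],[0,0,-0.002,0,0,0],[0,0,-0.002,0,0,0]]]}}

```text
time_s: 9.82
position: [0.5362, 0.0524, 0.1312]
tcp_rot: [[-0.989, 0.146, 0.001], [0.146, 0.989, -0.0], [-0.001, -0.0, -1.0]]
force: [3.2, -3.3, -13.5]
opening: 0.312
grasp_force: 30.0
```

>>> {"api": "play_rows", "payload": {"motion": [[[0,0,-0.0005,0,0,0],[0,0,-0.001,0,0,0],[0,0,-0.001,0,0,0],[0,0,-0.001,0,0,0]]]}}

```text
time_s: 10.15
position: [0.5362, 0.0524, 0.1313]
tcp_rot: [[-0.989, 0.146, 0.001], [0.146, 0.989, -0.0], [-0.001, -0.0, -1.0]]
force: [3.3, -3.9, -17.9]
opening: 0.313
grasp_force: 30.0
```

```bash
python3 -c "
from h import *
goto(.5362,.0524,.131)
c=imaging.capture('side'); d=imaging.capture('top')
g=lambda c,u,v,w:cv2.resize(c['frame'][v-w:v+w,u-w:u+w,::-1],(400,400),interpolation=cv2.INTER_CUBIC)
cv2.imwrite('pics/s5.png',np.hstack([g(c,290,170,35),g(c,298,170,14)]))"; python3 red.py
```

```text
10.15 at [0.5362 0.0524 0.1313] F [  3.3  -3.9 -17.9] open 0.0272 grip 30.0 
move [-0.0, 0.0001, 0.0003] [-0.01, 0.04, -0.02]
side [nan nan] target 297.9
top [nan nan] target 235.27red.py:10: RuntimeWarning: invalid value encountered in scalar divide
  us.append([(w*xx).sum()/w.sum(),(w*yy).sum()/w.sum()])
```

View pics/s5.png

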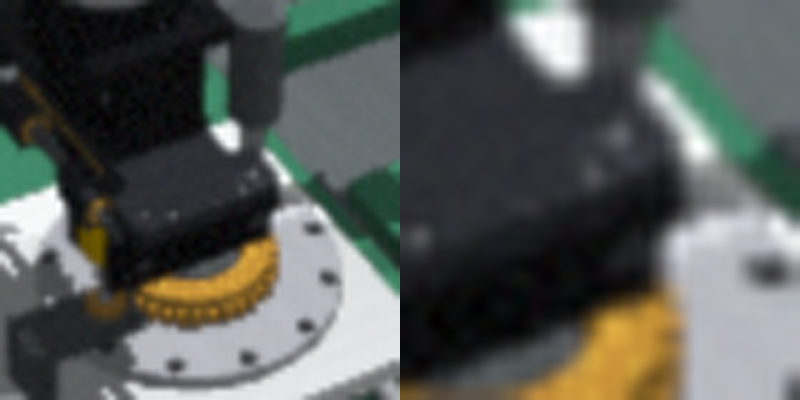

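The plunger is at its stop: z has stopped rising after 16.2 mm and the pull force rose from 13.5 to 17.9 N. The picture shows the knob raised in the fingers, with the dot hidden behind the gripper. By TCP travel the carriage is within about 1 mm of the target, so I'm handing in.

```bash
python3 -c "
from rig import bot
print(bot.hand_in())"
```

```text
the job is handed in; nothing more can be done
None
```

I handed the job in with the plunger held in the fingers at its upper stop and the red dot within about 1 mm of the punch tip; that last figure comes from arm travel, because the gripper hid the dot at the end.

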